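Set glazed pots on their drip tiles for the kiln

ROBOT

A 6-joint arm with a two-finger parallel gripper is mounted at the origin on the work surface. World frame = base frame: x ahead of the robot, y to its left, z up, the work surface at z = 0. Lengths are in m, angles in rad, forces in N, time in s.
With the tool pointing down it reaches from about 0.275 to 0.975 m from the base axis. Payload 8.4 kg.
Tool frame: the origin (TCP) lies at the very end of the fingers, on their centre line; the grasp point (between the pads) lies 19 mm behind it (ctrl.grasp_offset is the distance from the TCP to the grasp point, in m); z points along the fingers, y is the line along which they close (so a half turn about z gives the same grasp; the last joint's range is limited). The gripper opens to 92 mm and grips with 3 to 60 N. Pads are 20 mm wide; open, the fingers measure 128 mm over their backs; the gripper's body (75 mm by 189 mm) begins 69 mm behind the grasp point.
Start: joints at [-1.146, 0.353, 1.633, -0, 1.155, -0.002], TCP at [0.259, -0.569, 0.215] pointing down, gripper open.
Joint ranges: [-2.63, 2.63], [-0.92, 2.1], [0.06, 2.66], [-1.3, 4.44], [0, 2.69], [-3.02, 3.02]. Speed limits (rad/s): [2.22, 2.22, 2.79, 3.14, 3.14, 3.14].

INTERFACE

Orientations are given as a 3x3 rotation matrix whose columns are the frame's x, y, z axes.
In Python, from station import monitor, imaging, finish_job, models, ctrl gives the robot as it stands.
- The arm moves only by the tool jog_arm, never from a script. Its argument "increments" is a list of rows, each a list of 7 numbers: the shift along the world's x, y, z as a fraction of full scale, then the turn, a rotation vector about the world's x, y, z as a fraction of full scale, then the closure in counts, from 0 (fully open) to 255 (shut). In form: [[dx, dy, dz, ax, ay, az, fingers], ...]. A call has 1 to 8 rows; each row shifts and turns the commanded pose from where the row before left it; what a row does not reach is not made up. Full scale, the value 1, is 100 cm for a shift and 60 degrees for a turn. A row lasts 1/10 s, in which the tool goes at most 50 mm and 8.59 degrees, less where a joint would pass 70% of its speed; a pose out of reach is approached as far as the arm can. A call with a number of a shift or a turn outside -1 to 1 is refused whole. A call with a gripper value outside its range is refused whole. The fingers move at their own pace and stop on an object; the grip force is fixed at half the most. Time passes only in rows, so rows that do not move let the fingers close. It gives the time, the measured TCP pose, the force, the opening and the grip force at its end, in the units of the state.
- monitor.read_state(): the state, without advancing time (a new reading comes with each control period).
- imaging.capture(name): name is "scene" or "top" or "wrist"; returns a dict with "pixels" (400x640x3 uint8, blue, green, red), "fx", "fy", "cx", "cy" (pixels), "position" and "attitude" of the camera in the world. Camera axes: x right, y up, looking along -z (the intrinsics and any distortion apply to the point x, -y, -z); pixel columns grow to the right and rows downward; lengths in m; the calibration is good to about 2 mm. A picture is of the moment at which its call begins. There is no depth.
- finish_job(): hands the job in; it is judged then, once.
Trained networks look in a picture, given as the dict that the camera call returned (one of the last four; its "shot" number tells which), for a name from the list of things; names that differ only in an ending like _2 or _b are one class to them, and where a whole thing is asked for, a point or a joint stands for the part that bears it (a point fixed in the world has none). Each returns a list of dicts, best first, with "p" (0 to 1); they miss things now and then, are a little off and sometimes report something else, mostly with a low value. They report only what shows in the picture. A call takes as long as a camera call. They do not tell look-alikes from the thing itself.
- models.recognise(picture, query): "centre" ([x, y, z] in m, in world coordinates, good to about 4 mm: the middle of the surface that is visible of it).
- models.outline_of(picture, query): "region" (400x640 bool, what is visible of it).
The state is a dict: "time": time; "joint_pos": joint angles; "joint_vel": joint speeds; "effort": joint torques, N m; "ee_pos": TCP position; "eef_rot": TCP orientation; "wrist_force": force on the tool from outside, world axes, zero at the start; "moment": the same for the moment, N m; "opening": finger opening in m; "grasp_force": force on a finger pad.
Only numpy, scipy, OpenCV 4.12 (cv2) and the standard library are available. Lean on these libraries where they do the work, as an engineer would, in place of code of your own. Each camera call takes 0.05 s, during which the arm holds its last target. There are 200 camera calls.

TASK

Get the four glazed pots ready for the glaze firing: stand each one upright on the kiln drip tile whose rim and centre spot show its own glaze colour, flat on the tile's floor inside the raised rim. Set them down gently without dropping or tipping any, in any order, and leave the unglazed beaker and the grey kiln prop standing where they are.

Things in the scene. Friction and masses are not known exactly. Their poses are not given: they have to be found in the camera images.
- tumbler_center (a point): Open straight-sided tumbler in blue glaze, 85 mm tall, 66 mm across, 5 mm wall. It can be gripped across the outside, best 50 to 65 mm above the foot. Foot 60 mm across, bare cream. This point: on its axis, half-way up; z up. Loose, 0.15 to 0.4 kg.
- jug_center (a point): Small handleless open jug in green glaze, 95 mm tall, belly 68 mm across, waist 52 mm across from 65 to 82 mm above the foot, rim 58 mm across with a small pouring lip at -x. Grip the waist, best 72 mm above the foot. Foot 60 mm across, bare cream. This point: on its axis, half-way up; z up. Loose, 0.15 to 0.4 kg.
- teabowl_center (a point): Open tea bowl in yellow glaze, 68 mm tall, 68 mm across at the rim, 66 mm at 30 mm above the foot, 5 mm wall. Grip across the outside, best 45 to 50 mm above the foot. Foot 60 mm across, bare cream. This point: on its axis, half-way up; z up. Loose, 0.15 to 0.4 kg.
- vase_center (a point): Bottle vase in dark red glaze, 105 mm tall: body 66 mm across up to 45 mm, narrowing to a straight round neck 28 mm across from 68 mm up to the top at 105 mm. Grip the neck, best 90 mm above the foot. Foot 60 mm across, bare cream. This point: on its axis, half-way up; z up. Loose, 0.15 to 0.4 kg.
- tile_blue: Fixed round kiln drip tile, 102 mm across: cream clay with a raised rim and a 40 mm centre spot in blue glaze. Flat floor 8 mm above the table, 86 mm across inside the rim; the rim is 8 mm thick and its top is 13 mm above the table. Origin at the centre of its underside, on the table, z up.
- tile_green: Fixed round kiln drip tile, 102 mm across: cream clay with a raised rim and a 40 mm centre spot in green glaze. Flat floor 8 mm above the table, 86 mm across inside the rim; the rim is 8 mm thick and its top is 13 mm above the table. Origin at the centre of its underside, on the table, z up.
- tile_yellow: Fixed round kiln drip tile, 102 mm across: cream clay with a raised rim and a 40 mm centre spot in yellow glaze. Flat floor 8 mm above the table, 86 mm across inside the rim; the rim is 8 mm thick and its top is 13 mm above the table. Origin at the centre of its underside, on the table, z up.
- tile_red: Fixed round kiln drip tile, 102 mm across: cream clay with a raised rim and a 40 mm centre spot in dark red glaze. Flat floor 8 mm above the table, 86 mm across inside the rim; the rim is 8 mm thick and its top is 13 mm above the table. Origin at the centre of its underside, on the table, z up.
- bisque_center (a point): Bystander: pale pink unglazed beaker, 78 mm tall, 62 mm across, loose; it is to stay where it stands. This point lies on its axis, half-way up.
- prop_center (a point): Bystander: grey square kiln prop with a notched top, 44 x 44 mm, 75 mm tall, loose; it is to stay where it stands. This point lies at its middle, half-way up.
Things that resemble listed ones, but are neither listed nor needed, are in the scene too. There is more than one size of the part that bears teabowl_center; the job needs the larger.

How it is judged:
At the end, for the whole second after the job is handed in: Each glazed pot stands released and at rest on the tile of its own colour: axis within 15 mm of the tile's centre, foot on the tile's floor (height within 3 mm), upright within 0.06 rad (horizontal distance between tumbler_center and tile_blue below 0.015 m and angle between each of tumbler_center, jug_center, teabowl_center, vase_center's own z axis and vertical below 0.06 rad and z of tumbler_center in the frame of tile_blue between 0.0475 and 0.0535 m and linear speed of each of tumbler, jug, teabowl, vase below 0.02 m/s and contact force between the fingers and tumbler below 0.1 N and horizontal distance between jug_center and tile_green below 0.015 m and z of jug_center in the frame of tile_green between 0.0525 and 0.0585 m and contact force between the fingers and jug below 0.1 N and horizontal distance between teabowl_center and tile_yellow below 0.015 m and z of teabowl_center in the frame of tile_yellow between 0.039 and 0.045 m and contact force between the fingers and teabowl below 0.1 N and horizontal distance between vase_center and tile_red below 0.015 m and z of vase_center in the frame of tile_red between 0.0575 and 0.0635 m and contact force between the fingers and vase below 0.1 N); the robot touches nothing.
It fails at once if a glazed pot is tipped over (leans more than 0.9 rad) (angle between any of tumbler_center, jug_center, teabowl_center, vase_center's own z axis and vertical above 0.9 rad).
It fails at once if a glazed pot is dropped (falls free from more than about 25 mm) ((linear speed of tumbler above 0.7 m/s and contact force between the fingers and tumbler below 0.05 N) or (linear speed of jug above 0.7 m/s and contact force between the fingers and jug below 0.05 N) or (linear speed of teabowl above 0.7 m/s and contact force between the fingers and teabowl below 0.05 N) or (linear speed of vase above 0.7 m/s and contact force between the fingers and vase below 0.05 N)).
It fails at once if the unglazed beaker is moved by more than 20 mm or knocked over (distance of bisque_center from where it was at the start of the episode above 0.02 m).
It fails at once if the kiln prop is moved by more than 20 mm or knocked over (distance of prop_center from where it was at the start of the episode above 0.02 m).
It also fails if it takes over 109 s, if anything falls off the work surface, if the arm or the gripper's body presses on something with over 40 N, if the wrist force passes 120 N, or if a joint passes its speed limit or range.

## Working session

There is one attempt and no reset: what is moved stays moved. The work goes in short steps, Python scripts to look and compute and a tool call to move; the robot and the scene stay as the last step left them, time stands still between calls to the robot, and variables do not carry over. Pictures are saved under pics/ and viewed, at most 14 in all, crops included, and the job is handed in when it is done.

Besides the shell and the picture viewer there is one more tool, called after "Emit:" by a JSON object that holds its "api" and its "payload". jog_arm: Moves the arm, as the interface text tells. Shift numbers are shares of 100 cm and turn numbers shares of 60 degrees, none past 1 either way. Its arguments: {"type":"object","properties":{"increments":{"type":"array","items":{"type":"array","items":{"type":"number"}}}},"required":["increments"]}

```bash
mkdir -p pics; ls; cat > h.py <<'E'
import numpy as np, cv2
from station import monitor, imaging, finish_job, models, ctrl
def ray(c,u,v):
    d=np.array([(u-c["cx"])/c["fx"],-(v-c["cy"])/c["fy"],-1.]); return np.array(c["position"]),np.array(c["attitude"])@d
def at_z(c,u,v,z):
    o,d=ray(c,u,v); return o+d*(z-o[2])/d[2]
def proj(c,p):
    q=np.array(c["attitude"]).T@(np.array(p)-np.array(c["position"])); return c["cx"]-c["fx"]*q[0]/q[2], c["cy"]+c["fy"]*q[1]/q[2]
E
python3 - <<'E'
from h import *
for n in ("top","scene"):
    c=imaging.capture(n); cv2.imwrite(f"pics/{n}0.png",c["pixels"]); print(n,[k for k in c],c["position"],np.round(c["attitude"],3).tolist(),c["fx"],c["cx"],c["cy"])
    for q in "tumbler_center jug_center teabowl_center vase_center tile_blue tile_green tile_yellow tile_red bisque_center prop_center".split():
        print(q,[(round(r["p"],2),np.round(r["centre"],3).tolist(),[round(x) for x in proj(c,r["centre"])]) for r in models.recognise(c,q)][:4])
s=monitor.read_state(); print(s["time"],s["ee_pos"],np.round(s["eef_rot"],3).tolist(),s["opening"])
E
```

```text
pics
top ['pixels', 'fx', 'fy', 'cx', 'cy', 'position', 'attitude', 'shot'] [ 0.33433704 -0.05775745  1.0415496 ] [[0.024, 0.976, -0.214], [-1.0, 0.022, -0.011], [-0.006, 0.214, 0.977]] 361.20327559138747 315.1921377650181 196.14181834083917
tumbler_center [(0.57, [0.468, 0.002, 0.024], [297, 227])]
jug_center [(0.88, [0.605, -0.307, 0.056], [408, 179])]
teabowl_center [(0.77, [0.446, -0.416, 0.022], [446, 238]), (0.75, [0.448, -0.145, 0.027], [349, 235]), (0.66, [0.454, -0.308, 0.03], [408, 234]), (0.38, [0.45, 0.141, 0.009], [249, 233])]
vase_center [(0.56, [0.603, -0.152, 0.056], [353, 179])]
tile_blue [(0.7, [0.448, 0.139, 0.008], [250, 233])]
tile_green [(0.63, [0.61, 0.154, 0.007], [248, 179])]
tile_yellow [(0.8, [0.464, 0.311, 0.006], [191, 226])]
tile_red [(0.66, [0.607, 0.301, 0.014], [198, 178]), (0.32, [0.462, 0.313, 0.007], [190, 227]), (0.18, [0.449, -0.146, 0.027], [350, 235])]
bisque_center [(0.72, [0.446, -0.144, 0.03], [349, 236]), (0.57, [0.61, 0.302, 0.01], [198, 177]), (0.2, [0.595, -0.004, 0.065], [300, 180])]
prop_center [(0.86, [0.597, -0.004, 0.063], [300, 179
[... 400 characters left out ...]
0.32, [0.626, -0.167, 0.054], [325, 249])]
teabowl_center [(0.75, [0.455, -0.305, 0.045], [217, 249]), (0.6, [0.452, -0.414, 0.03], [171, 287])]
vase_center [(0.57, [0.625, -0.166, 0.055], [325, 248])]
tile_blue [(0.62, [0.454, 0.141, 0.014], [347, 161])]
tile_green [(0.67, [0.616, 0.151, 0.012], [399, 185])]
tile_yellow [(0.82, [0.467, 0.309, 0.011], [384, 139])]
tile_red [(0.78, [0.613, 0.3, 0.009], [425, 160])]
bisque_center [(0.93, [0.461, -0.153, 0.05], [272, 209])]
prop_center [(0.87, [0.609, -0.007, 0.052], [364, 204]), (0.65, [0.616, -0.307, 0.063], [271, 290])]
1.1 [ 0.25869114 -0.56893204  0.21457784] [[0.91, 0.414, -0.0], [0.414, -0.91, 0.0], [-0.0, -0.0, -1.0]] 0.0916911178188212
```

View pictures.

View pics/top0.png

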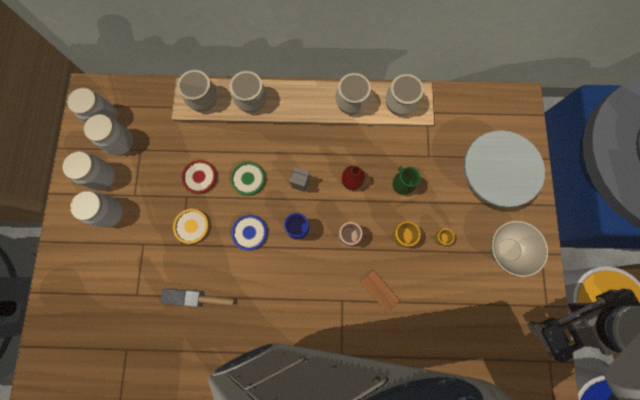

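View pics/scene0.png

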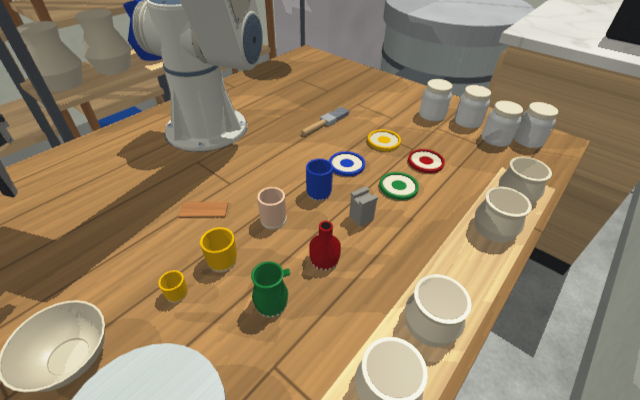

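```bash
cat > fit.py <<'E'
from h import *
from scipy.optimize import minimize
P={"tumbler_center":[(0,.030),(.02,.033),(.085,.033)],"jug_center":[(0,.030),(.03,.034),(.065,.026),(.082,.026),(.095,.029)],
"teabowl_center":[(0,.030),(.03,.033),(.068,.034)],"vase_center":[(0,.030),(.02,.033),(.045,.033),(.068,.014),(.105,.014)],"bisque_center":[(0,.030),(.078,.031)]}
T=np.linspace(0,2*np.pi,40)
def sil(c,prof,x,y,z0=0.,S=4):
    m=np.zeros((400*S,640*S),np.uint8)
    rings=[np.array([proj(c,(x+r*np.cos(t),y+r*np.sin(t),z0+h)) for t in T]) for h,r in prof]
    for a,b in zip(rings[:-1],rings[1:]):
        cv2.fillConvexPoly(m,cv2.convexHull(((np.vstack([a,b])+.5)*S).astype(np.int32)),1)
    return cv2.resize(m.astype(np.float32),(640,400),interpolation=cv2.INTER_AREA)
def fit(views,prof,x0,z0=0.):
    f=lambda p:sum(np.abs(sil(c,prof,*p,z0=z0)-k).sum()/k.sum() for c,k in views)
    r=minimize(f,x0,method="Nelder-Mead",options=dict(initial_simplex=np.array([x0,[x0[0]+.008,x0[1]],[x0[0],x0[1]+.008]]),xatol=2e-4,fatol=1e-4))
    return np.round(r.x,4).tolist(),round(r.fun,3)
TILE=[(0,.051),(.013,.051)]
def mask(c,q,xy):
    best=None
    for r in models.outline_of(c,q):
        k=np.array(r["region"],np.float32); v,u=np.nonzero(k)
        if len(v)<20: continue
        d=np.hypot(*(at_z(c,u.mean(),v.mean(),.03)[:2]-np.array(xy)))
        if d<.05 and (best is None or d<best[0]): best=(d,k)
    return None if best is None else best[1]
E
python3 - <<'E'
from fit import *
G={"tumbler_center":(.465,-.005),"jug_center":(.61,-.307),"teabowl_center":(.452,-.307),"vase_center":(.61,-.157),"bisque_center":(.452,-.148),
"tile_blue":(.45,.14),"tile_green":(.61,.153),"tile_yellow":(.464,.31),"tile_red":(.607,.301)}
C=[imaging.capture("top"),imaging.capture("scene")]
for q,g in G.items():
    V=[(c,k) for c in C if (k:=mask(c,q,g)) is not None]
    print(q,[fit([v],P.get(q,TILE),list(g)) for v in V], fit(V,P.get(q,TILE),list(g)) if V else None)
print(monitor.read_state()["time"])
E
```

```text
tumbler_center [([0.4645, 0.0028], np.float64(0.066))] ([0.4645, 0.0028], np.float64(0.066))
jug_center [([0.6045, -0.3036], np.float64(0.12)), ([0.604, -0.3019], np.float64(0.053))] ([0.6044, -0.3023], np.float64(0.174))
teabowl_center [([0.4498, -0.2989], np.float64(0.062)), ([0.4515, -0.2974], np.float64(0.029))] ([0.4504, -0.2975], np.float64(0.118))
vase_center [([0.6122, -0.1539], np.float64(0.095)), ([0.6137, -0.152], np.float64(0.041))] ([0.6132, -0.1525], np.float64(0.155))
bisque_center [([0.4461, -0.1433], np.float64(0.05)), ([0.4494, -0.1434], np.float64(0.065))] ([0.4473, -0.143], np.float64(0.139))
tile_blue [([0.4505, 0.1405], np.float64(0.055)), ([0.45, 0.1435], np.float64(0.071))] ([0.4503, 0.1424], np.float64(0.136))
tile_green [([0.6103, 0.1557], np.float64(0.037)), ([0.6099, 0.1577], np.float64(0.055))] ([0.6102, 0.1564], np.float64(0.101))
tile_yellow [([0.4657, 0.3091], np.float64(0.078)), ([0.4647, 0.312], np.float64(0.04))] ([0.465, 0.3105], np.float64(0.131))
tile_red [([0.6122, 0.3011], np.float64(0.042)), ([0.6117, 0.3031], np.float64(0.063))] ([0.6117, 0.3018], np.float64(0.116))
2.1
```

Emit:
{"api": "jog_arm", "payload": {"increments": [[0.024, 0.034, -0.011, 0, 0, -0.051, 0], [0.024, 0.034, -0.011, 0, 0, -0.051, 0], [0.024, 0.034, -0.011, 0, 0, -0.051, 0], [0.024, 0.034, -0.011, 0, 0, -0.051, 0], [0.024, 0.034, -0.011, 0, 0, -0.051, 0], [0.024, 0.034, -0.011, 0, 0, -0.051, 0], [0.024, 0.034, -0.011, 0, 0, -0.051, 0], [0.024, 0.033, -0.011, 0, 0, -0.051, 0]]}}

```text
time: 2.9
ee_pos: [0.4516, -0.2965, 0.1264]
eef_rot: [[1.0, -0.003, 0.0], [-0.003, -1.0, -0.0], [0.0, 0.0, -1.0]]
wrist_force: [-0.7, -0.8, -0.1]
opening: 0.092
grasp_force: 0.0
```

Emit:
{"api": "jog_arm", "payload": {"increments": [[0, 0, 0, 0, 0, 0, 0], [0, 0, 0, 0, 0, 0, 0]]}}

```text
time: 3.1
ee_pos: [0.4511, -0.2973, 0.1265]
eef_rot: [[1.0, 0.002, -0.0], [0.002, -1.0, -0.0], [-0.0, 0.0, -1.0]]
wrist_force: [-1.4, -0.2, 0.5]
opening: 0.0917
grasp_force: 0.0
```

```bash
python3 - <<'E'
from h import *
c=imaging.capture("wrist"); cv2.imwrite("pics/w1.png",c["pixels"])
for p in [(.4505,-.298,.068),(.6044,-.3023,.095)]: print(proj(c,p))
s=monitor.read_state(); print(s["time"],s["ee_pos"],np.round(s["eef_rot"],3).tolist(),s["wrist_force"])
E
```

```text
(np.float64(324.61830604213725), np.float64(215.72231353988622))
(np.float64(334.08638417600486), np.float64(-49.18560711025961))
3.15 [ 0.4507723 -0.2981627  0.1267426] [[1.0, 0.001, -0.0], [0.001, -1.0, -0.0], [-0.0, 0.0, -1.0]] [ 0.15717818 -0.45906489  0.03743762]
```

View pics/w1.png

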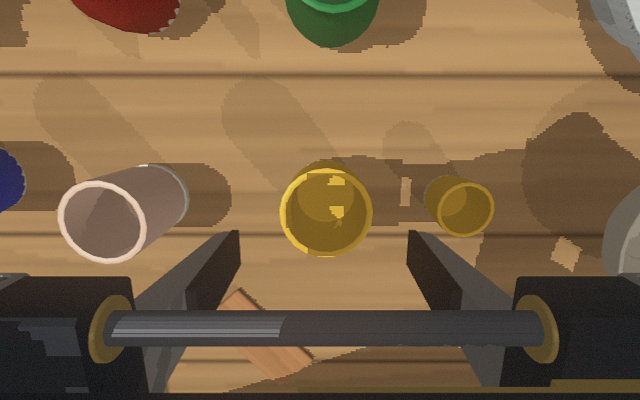

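Emit:
{"api": "jog_arm", "payload": {"increments": [[0, 0, -0.025, 0, 0, 0, 0], [0, 0, -0.025, 0, 0, 0, 0], [0, 0, -0.025, 0, 0, 0, 0], [0, 0, -0.023, 0, 0, 0, 0], [0, 0, 0, 0, 0, 0, 0], [0, 0, 0, 0, 0, 0, 255], [0, 0, 0, 0, 0, 0, 255], [0, 0, 0, 0, 0, 0, 255]]}}

```text
time: 3.95
ee_pos: [0.4514, -0.2988, 0.0299]
eef_rot: [[1.0, -0.001, 0.002], [-0.001, -1.0, -0.001], [0.002, 0.001, -1.0]]
wrist_force: [0.6, 0.2, 0.4]
opening: 0.0699
grasp_force: 0.0
```

Emit:
{"api": "jog_arm", "payload": {"increments": [[0, 0, 0, 0, 0, 0, 255], [0, 0, 0, 0, 0, 0, 255], [0, 0, 0, 0, 0, 0, 255]]}}

```text
time: 4.25
ee_pos: [0.4514, -0.2987, 0.0299]
eef_rot: [[1.0, -0.0, 0.002], [-0.0, -1.0, -0.002], [0.002, 0.002, -1.0]]
wrist_force: [-2.7, -2.0, 8.3]
opening: 0.0678
grasp_force: 30.0
```

Emit:
{"api": "jog_arm", "payload": {"increments": [[0, 0, 0.01, 0, 0, 0, 255], [0, 0, 0.024, 0, 0, 0, 255], [0, 0, 0.024, 0, 0, 0, 255], [0, 0, 0.024, 0, 0, 0, 255], [0, 0, 0.024, 0, 0, 0, 255], [0, 0.01, 0.02, 0, 0, 0, 255], [0, 0.02, 0.004, 0, 0, 0, 255], [0, 0.03, 0, 0, 0, 0, 255]]}}

```text
time: 5.05
ee_pos: [0.4514, -0.2383, 0.1605]
eef_rot: [[1.0, -0.002, 0.003], [-0.002, -1.0, -0.002], [0.003, 0.002, -1.0]]
wrist_force: [0.2, 0.3, -2.0]
opening: 0.0676
grasp_force: 30.0
```

Emit:
{"api": "jog_arm", "payload": {"increments": [[0.001, 0.04, 0, 0, 0, 0, 255], [0.001, 0.04, 0, 0, 0, 0, 255], [0.001, 0.04, 0, 0, 0, 0, 255], [0.001, 0.04, 0, 0, 0, 0, 255], [0.001, 0.04, 0, 0, 0, 0, 255], [0.001, 0.04, 0, 0, 0, 0, 255], [0.001, 0.04, 0, 0, 0, 0, 255], [0.001, 0.04, 0, 0, 0, 0, 255]]}}

```text
time: 5.85
ee_pos: [0.4583, 0.0838, 0.1594]
eef_rot: [[1.0, -0.0, 0.001], [-0.0, -1.0, 0.0], [0.001, -0.0, -1.0]]
wrist_force: [0.7, 0.0, -1.9]
opening: 0.0676
grasp_force: 30.0
```

Emit:
{"api": "jog_arm", "payload": {"increments": [[0.001, 0.04, 0, 0, 0, 0, 255], [0.001, 0.04, 0, 0, 0, 0, 255], [0.001, 0.04, 0, 0, 0, 0, 255], [0.001, 0.04, 0, 0, 0, 0, 255], [0.001, 0.03, 0, 0, 0, 0, 255], [0.001, 0.025, 0, 0, 0, 0, 255], [0, 0.014, 0, 0, 0, 0, 255], [0, 0, 0, 0, 0, 0, 255]]}}

```text
time: 6.65
ee_pos: [0.4645, 0.3123, 0.1589]
eef_rot: [[1.0, 0.001, 0.0], [0.001, -1.0, 0.0], [0.0, -0.0, -1.0]]
wrist_force: [0.7, -0.5, -1.8]
opening: 0.0681
grasp_force: 30.0
```

Emit:
{"api": "jog_arm", "payload": {"increments": [[0, 0, -0.02, 0, 0, 0, 255], [0, 0, -0.025, 0, 0, 0, 255], [0, 0, -0.025, 0, 0, 0, 255], [0, 0, -0.025, 0, 0, 0, 255], [0, -0.002, -0.014, 0, 0, 0, 255], [0, 0, -0.006, 0, 0, 0, 255], [0, 0, -0.002, 0, 0, 0, 255], [0, 0, -0.001, 0, 0, 0, 255]]}}

```text
time: 7.45
ee_pos: [0.4653, 0.3091, 0.0413]
eef_rot: [[1.0, -0.001, 0.001], [-0.001, -1.0, 0.001], [0.001, -0.001, -1.0]]
wrist_force: [-0.8, -0.0, -0.5]
opening: 0.0679
grasp_force: 30.0
```

Emit:
{"api": "jog_arm", "payload": {"increments": [[0, 0, -0.001, 0, 0, 0, 255], [0, 0, -0.001, 0, 0, 0, 255], [0, 0, 0, 0, 0, 0, 255]]}}

```text
time: 7.75
ee_pos: [0.4649, 0.3092, 0.039]
eef_rot: [[1.0, -0.0, 0.001], [-0.0, -1.0, 0.0], [0.001, -0.0, -1.0]]
wrist_force: [-0.0, -0.6, -2.4]
opening: 0.0677
grasp_force: 30.0
```

Emit:
{"api": "jog_arm", "payload": {"increments": [[0, 0, -0.001, 0, 0, 0, 255], [0, 0, 0, 0, 0, 0, 255]]}}

```text
time: 7.95
ee_pos: [0.4649, 0.3093, 0.0379]
eef_rot: [[1.0, -0.0, 0.0], [-0.0, -1.0, 0.0], [0.0, -0.0, -1.0]]
wrist_force: [-0.9, 0.3, 3.1]
opening: 0.0676
grasp_force: 30.0
```

Emit:
{"api": "jog_arm", "payload": {"increments": [[0, 0, 0, 0, 0, 0, 0], [0, 0, 0, 0, 0, 0, 0], [0, 0, 0, 0, 0, 0, 0], [0, 0, 0, 0, 0, 0, 0], [0, 0, 0.02, 0, 0, 0, 0], [0, 0, 0.03, 0, 0, 0, 0], [0, 0, 0.03, 0, 0, 0, 0], [0, 0, 0.03, 0, 0, 0, 0]]}}

```text
time: 8.75
ee_pos: [0.4645, 0.3089, 0.1486]
eef_rot: [[1.0, -0.0, -0.0], [-0.0, -1.0, -0.0], [-0.0, 0.0, -1.0]]
wrist_force: [1.5, -0.3, 0.1]
opening: 0.0917
grasp_force: 0.0
```

Emit:
{"api": "jog_arm", "payload": {"increments": [[0, -0.03, 0, 0, 0, 0, 0], [0, -0.043, 0, 0, 0, 0, 0], [0, -0.045, 0, 0, 0, 0, 0], [0, -0.045, 0, 0, 0, 0, 0], [0, -0.045, 0, 0, 0, 0, 0], [0, -0.045, 0, 0, 0, 0, 0], [0, -0.036, 0, 0, 0, 0, 0], [0, -0.018, 0, 0, 0, 0, 0]]}}

```text
time: 9.55
ee_pos: [0.4644, -0.0005, 0.1477]
eef_rot: [[1.0, -0.002, 0.0], [-0.002, -1.0, -0.0], [0.0, 0.0, -1.0]]
wrist_force: [-0.9, -0.2, -0.4]
opening: 0.0919
grasp_force: 0.0
```

Emit:
{"api": "jog_arm", "payload": {"increments": [[0, 0, 0, 0, 0, 0, 0], [0, 0, 0, 0, 0, 0, 0]]}}

```text
time: 9.75
ee_pos: [0.4647, 0.0021, 0.1476]
eef_rot: [[1.0, -0.002, 0.0], [-0.002, -1.0, 0.0], [0.0, -0.0, -1.0]]
wrist_force: [0.1, 0.0, -0.4]
opening: 0.092
grasp_force: 0.0
```

```bash
python3 - <<'E'
from h import *
c=imaging.capture("wrist"); t=imaging.capture("top")
s=monitor.read_state(); print(s["time"],s["ee_pos"])
cv2.circle(c["pixels"],[round(x) for x in proj(c,(.4645,.0028,.085))],2,(255,255,255),-1)
cv2.imwrite("pics/m2.png",np.vstack([c["pixels"][50:350],cv2.resize(t["pixels"][120:290,120:480],(640,300))]))
E
```

```text
9.85 [0.46475043 0.0028233  0.14757482]
```

View pics/m2.png

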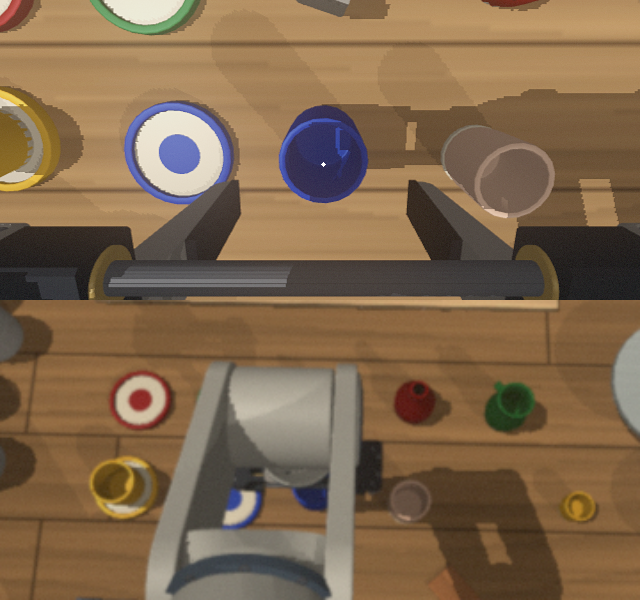

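Emit:
{"api": "jog_arm", "payload": {"increments": [[0, 0, -0.02, 0, 0, 0, 0], [0, 0, -0.03, 0, 0, 0, 0], [0, 0, -0.03, 0, 0, 0, 0], [0, 0, -0.02, 0, 0, 0, 0], [0, 0, -0.009, 0, 0, 0, 0], [0, 0, 0, 0, 0, 0, 255], [0, 0, 0, 0, 0, 0, 255], [0, 0, 0, 0, 0, 0, 255]]}}

```text
time: 10.65
ee_pos: [0.4656, 0.0023, 0.0396]
eef_rot: [[1.0, -0.0, 0.002], [-0.0, -1.0, 0.0], [0.002, -0.0, -1.0]]
wrist_force: [0.0, -0.7, 0.3]
opening: 0.0702
grasp_force: 0.0
```

Emit:
{"api": "jog_arm", "payload": {"increments": [[0, 0, 0, 0, 0, 0, 255], [0, 0, 0, 0, 0, 0, 255], [0, 0, 0, 0, 0, 0, 255]]}}

```text
time: 10.95
ee_pos: [0.4656, 0.0022, 0.0396]
eef_rot: [[1.0, -0.001, 0.002], [-0.001, -1.0, 0.0], [0.002, -0.0, -1.0]]
wrist_force: [-1.2, 2.8, 7.7]
opening: 0.0662
grasp_force: 30.0
```

Emit:
{"api": "jog_arm", "payload": {"increments": [[0, 0, 0.01, 0, 0, 0, 255], [0, 0, 0.02, 0, 0, 0, 255], [0, 0.01, 0.02, 0, 0, 0, 255], [-0.003, 0.025, 0.01, 0, 0, 0, 255], [-0.004, 0.035, 0, 0, 0, 0, 255], [-0.004, 0.035, 0, 0, 0, 0, 255], [-0.004, 0.025, 0, 0, 0, 0, 255], [0, 0.01, 0, 0, 0, 0, 255]]}}

```text
time: 11.75
ee_pos: [0.4491, 0.1437, 0.0991]
eef_rot: [[1.0, 0.001, 0.0], [0.001, -1.0, 0.0], [0.0, -0.0, -1.0]]
wrist_force: [0.8, -0.1, -2.9]
opening: 0.0663
grasp_force: 30.0
```

Emit:
{"api": "jog_arm", "payload": {"increments": [[0, 0, -0.01, 0, 0, 0, 255], [0, 0, -0.02, 0, 0, 0, 255], [0, 0, -0.012, 0, 0, 0, 255], [0, 0, -0.006, 0, 0, 0, 255], [0, 0, -0.002, 0, 0, 0, 255], [0, 0, 0, 0, 0, 0, 255]]}}

```text
time: 12.35
ee_pos: [0.4498, 0.1416, 0.0484]
eef_rot: [[1.0, -0.001, -0.0], [-0.001, -1.0, -0.0], [-0.0, 0.0, -1.0]]
wrist_force: [-0.7, -0.2, -2.6]
opening: 0.0665
grasp_force: 30.0
```

Emit:
{"api": "jog_arm", "payload": {"increments": [[0, 0, -0.001, 0, 0, 0, 255], [0, 0, 0, 0, 0, 0, 255]]}}

```text
time: 12.55
ee_pos: [0.4501, 0.1421, 0.048]
eef_rot: [[1.0, -0.001, 0.001], [-0.001, -1.0, 0.0], [0.001, -0.0, -1.0]]
wrist_force: [-0.5, -0.6, -1.9]
opening: 0.0664
grasp_force: 30.0
```

Emit:
{"api": "jog_arm", "payload": {"increments": [[0, 0, -0.001, 0, 0, 0, 255], [0, 0, 0, 0, 0, 0, 255], [0, 0, 0, 0, 0, 0, 0], [0, 0, 0, 0, 0, 0, 0], [0, 0, 0, 0, 0, 0, 0], [0, 0, 0, 0, 0, 0, 0], [0, 0, 0.02, 0, 0, 0, 0], [0, 0, 0.03, 0, 0, 0, 0]]}}

```text
time: 13.35
ee_pos: [0.4484, 0.1417, 0.0958]
eef_rot: [[1.0, -0.0, -0.003], [-0.0, -1.0, -0.001], [-0.003, 0.001, -1.0]]
wrist_force: [0.3, -0.6, 0.1]
opening: 0.092
grasp_force: 0.0
```

Emit:
{"api": "jog_arm", "payload": {"increments": [[0, 0, 0.04, 0, 0, 0, 0], [0.01, -0.02, 0.02, 0, 0, 0, 0], [0.024, -0.042, 0, 0, 0, 0, 0], [0.024, -0.042, 0, 0, 0, 0, 0], [0.024, -0.042, 0, 0, 0, 0, 0], [0.024, -0.042, 0, 0, 0, 0, 0], [0.024, -0.042, 0, 0, 0, 0, 0], [0.023, -0.042, 0, 0, 0, 0, 0]]}}

```text
time: 14.15
ee_pos: [0.6034, -0.1319, 0.1565]
eef_rot: [[1.0, -0.001, 0.0], [-0.001, -1.0, 0.0], [0.0, -0.0, -1.0]]
wrist_force: [0.5, 0.5, 1.1]
opening: 0.0917
grasp_force: 0.0
```

Emit:
{"api": "jog_arm", "payload": {"increments": [[0.01, -0.023, 0, 0, 0, 0, 0], [0, 0, 0, 0, 0, 0, 0], [0, 0, 0, 0, 0, 0, 0]]}}

```text
time: 14.45
ee_pos: [0.6122, -0.153, 0.156]
eef_rot: [[1.0, -0.002, -0.001], [-0.002, -1.0, 0.001], [-0.001, -0.001, -1.0]]
wrist_force: [-0.5, 0.2, 0.5]
opening: 0.0919
grasp_force: 0.0
```

```bash
python3 - <<'E'
from fit import *
c=imaging.capture("wrist"); t=imaging.capture("top")
s=monitor.read_state(); print(s["time"],s["ee_pos"])
cv2.circle(c["pixels"],[round(x) for x in proj(c,(.6132,-.1525,.105))],2,(255,255,255),-1)
for q,g in (("tumbler_center",(.45,.142)),("teabowl_center",(.465,.309))):
    k=mask(t,q,g); print(q, None if k is None else fit([(t,k)],P[q],list(g),.008))
cv2.imwrite("pics/m3.png",np.vstack([c["pixels"][50:350],cv2.resize(t["pixels"][120:290,120:480],(640,300))]))
E
```

```text
14.55 [ 0.61199121 -0.15186854  0.1562991 ]
tumbler_center ([0.4515, 0.1429], np.float64(0.11))
teabowl_center ([0.4651, 0.3093], np.float64(0.056))
```

View pics/m3.png

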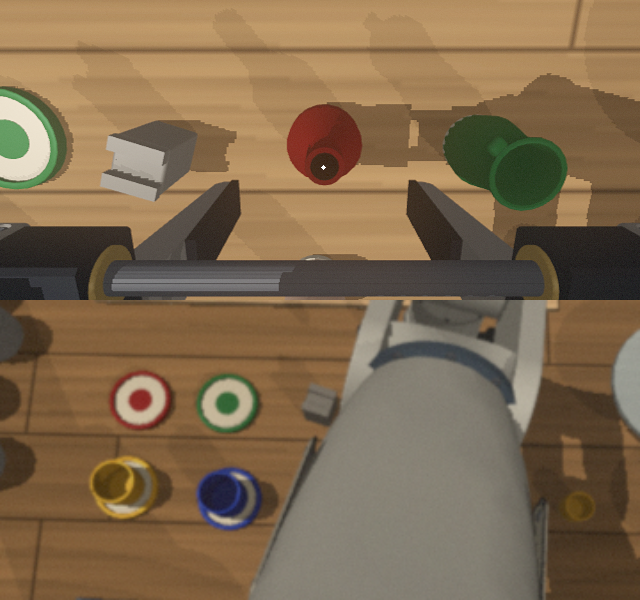

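Emit:
{"api": "jog_arm", "payload": {"increments": [[0, 0, -0.02, 0, 0, 0, 0], [0, 0, -0.03, 0, 0, 0, 0], [0, 0, -0.024, 0, 0, 0, 50], [0, 0, -0.01, 0, 0, 0, 100], [0, 0, 0, 0, 0, 0, 140], [0, 0, 0, 0, 0, 0, 255], [0, 0, 0, 0, 0, 0, 255], [0, 0, 0, 0, 0, 0, 255]]}}

```text
time: 15.45
ee_pos: [0.6135, -0.1531, 0.0738]
eef_rot: [[1.0, -0.0, 0.002], [-0.0, -1.0, -0.0], [0.002, 0.0, -1.0]]
wrist_force: [0.7, 0.2, 0.2]
opening: 0.0462
grasp_force: 0.0
```

Emit:
{"api": "jog_arm", "payload": {"increments": [[0, 0, 0, 0, 0, 0, 255], [0, 0, 0, 0, 0, 0, 255], [0, 0, 0, 0, 0, 0, 255], [0, 0, 0, 0, 0, 0, 255], [0, 0, 0, 0, 0, 0, 255]]}}

```text
time: 15.95
ee_pos: [0.613, -0.1531, 0.0729]
eef_rot: [[1.0, -0.001, 0.001], [-0.001, -1.0, -0.0], [0.001, 0.0, -1.0]]
wrist_force: [-0.2, -1.2, 3.7]
opening: 0.0273
grasp_force: 30.0
```

Emit:
{"api": "jog_arm", "payload": {"increments": [[0, 0, 0.01, 0, 0, 0, 255], [0, 0, 0.025, 0, 0, 0, 255], [0, 0, 0.03, 0, 0, 0, 255], [0, 0, 0.03, 0, 0, 0, 255], [0, 0.01, 0.015, 0, 0, 0, 255], [0, 0.02, 0, 0, 0, 0, 255], [0, 0.03, 0, 0, 0, 0, 255], [0, 0.04, 0, 0, 0, 0, 255]]}}

```text
time: 16.75
ee_pos: [0.6121, -0.0522, 0.1822]
eef_rot: [[1.0, -0.002, -0.001], [-0.002, -1.0, -0.0], [-0.001, 0.0, -1.0]]
wrist_force: [0.5, 0.7, -2.7]
opening: 0.0273
grasp_force: 30.0
```

Emit:
{"api": "jog_arm", "payload": {"increments": [[0, 0.04, 0, 0, 0, 0, 255], [0, 0.04, 0, 0, 0, 0, 255], [0, 0.04, 0, 0, 0, 0, 255], [0, 0.04, 0, 0, 0, 0, 255], [0, 0.04, 0, 0, 0, 0, 255], [0, 0.04, 0, 0, 0, 0, 255], [0, 0.04, 0, 0, 0, 0, 255], [0, 0.035, 0, 0, 0, 0, 255]]}}

```text
time: 17.55
ee_pos: [0.6114, 0.2646, 0.1819]
eef_rot: [[1.0, 0.0, -0.001], [0.0, -1.0, -0.0], [-0.001, 0.0, -1.0]]
wrist_force: [0.3, -0.3, -2.5]
opening: 0.0273
grasp_force: 30.0
```

Emit:
{"api": "jog_arm", "payload": {"increments": [[0, 0.025, 0, 0, 0, 0, 255], [0, 0.015, 0, 0, 0, 0, 255], [0, 0, -0.01, 0, 0, 0, 255], [0, 0, -0.025, 0, 0, 0, 255], [0, 0, -0.03, 0, 0, 0, 255], [0, 0, -0.02, 0, 0, 0, 255], [0, 0, -0.01, 0, 0, 0, 255], [0, 0, 0, 0, 0, 0, 255]]}}

```text
time: 18.35
ee_pos: [0.6116, 0.3005, 0.0857]
eef_rot: [[1.0, -0.001, -0.003], [-0.001, -1.0, -0.002], [-0.003, 0.002, -1.0]]
wrist_force: [-0.2, -0.4, -2.3]
opening: 0.0274
grasp_force: 30.0
```

Emit:
{"api": "jog_arm", "payload": {"increments": [[0, 0, -0.003, 0, 0, 0, 255], [0, 0, -0.001, 0, 0, 0, 255], [0, 0, 0, 0, 0, 0, 255]]}}

```text
time: 18.65
ee_pos: [0.6132, 0.3022, 0.0845]
eef_rot: [[1.0, -0.001, 0.001], [-0.001, -1.0, 0.001], [0.001, -0.001, -1.0]]
wrist_force: [-0.5, 0.2, -2.8]
opening: 0.0274
grasp_force: 30.0
```

Emit:
{"api": "jog_arm", "payload": {"increments": [[0, 0, -0.001, 0, 0, 0, 255], [0, 0, 0, 0, 0, 0, 255]]}}

```text
time: 18.85
ee_pos: [0.6128, 0.3022, 0.0829]
eef_rot: [[1.0, -0.0, 0.0], [-0.0, -1.0, 0.0], [0.0, -0.0, -1.0]]
wrist_force: [-0.6, 0.0, -3.4]
opening: 0.0275
grasp_force: 30.0
```

Emit:
{"api": "jog_arm", "payload": {"increments": [[0, 0, -0.001, 0, 0, 0, 255], [0, 0, 0, 0, 0, 0, 255]]}}

```text
time: 19.05
ee_pos: [0.6127, 0.3021, 0.0815]
eef_rot: [[1.0, -0.0, -0.0], [-0.0, -1.0, -0.0], [-0.0, 0.0, -1.0]]
wrist_force: [-0.8, 0.4, -3.1]
opening: 0.0274
grasp_force: 30.0
```

Emit:
{"api": "jog_arm", "payload": {"increments": [[0, 0, -0.001, 0, 0, 0, 255], [0, 0, 0, 0, 0, 0, 255]]}}

```text
time: 19.25
ee_pos: [0.6129, 0.3021, 0.0809]
eef_rot: [[1.0, -0.0, 0.0], [-0.0, -1.0, 0.0], [0.0, -0.0, -1.0]]
wrist_force: [-0.2, -1.2, 1.1]
opening: 0.0273
grasp_force: 30.0
```

Emit:
{"api": "jog_arm", "payload": {"increments": [[0, 0, 0, 0, 0, 0, 0], [0, 0, 0, 0, 0, 0, 0], [0, 0, 0, 0, 0, 0, 0], [0, 0, 0, 0, 0, 0, 0], [0, 0, 0, 0, 0, 0, 0], [0, 0, 0.02, 0, 0, 0, 0], [0, 0, 0.03, 0, 0, 0, 0], [0, -0.02, 0.03, 0, 0, 0, 0]]}}

```text
time: 20.05
ee_pos: [0.6124, 0.2835, 0.161]
eef_rot: [[1.0, 0.001, -0.001], [0.001, -1.0, 0.0], [-0.001, -0.0, -1.0]]
wrist_force: [1.1, 0.3, 0.7]
opening: 0.0893
grasp_force: 0.0
```

Emit:
{"api": "jog_arm", "payload": {"increments": [[-0.001, -0.042, 0, 0, 0, 0, 0], [-0.001, -0.045, 0, 0, 0, 0, 0], [-0.001, -0.045, 0, 0, 0, 0, 0], [-0.001, -0.045, 0, 0, 0, 0, 0], [-0.001, -0.045, 0, 0, 0, 0, 0], [-0.001, -0.045, 0, 0, 0, 0, 0], [-0.001, -0.045, 0, 0, 0, 0, 0], [-0.001, -0.045, 0, 0, 0, 0, 0]]}}

```text
time: 20.85
ee_pos: [0.6045, -0.0767, 0.1608]
eef_rot: [[1.0, -0.0, 0.0], [-0.0, -1.0, -0.0], [0.0, 0.0, -1.0]]
wrist_force: [0.7, -0.6, -0.0]
opening: 0.092
grasp_force: 0.0
```

Emit:
{"api": "jog_arm", "payload": {"increments": [[0, -0.045, 0, 0, 0, 0, 0], [0, -0.045, 0, 0, 0, 0, 0], [0, -0.045, 0, 0, 0, 0, 0], [0, -0.045, 0, 0, 0, 0, 0], [0, -0.032, 0, 0, 0, 0, 0], [0, -0.015, 0, 0, 0, 0, 0], [0, 0, 0, 0, 0, 0, 0], [0, 0, 0, 0, 0, 0, 0]]}}

```text
time: 21.65
ee_pos: [0.6046, -0.3008, 0.1604]
eef_rot: [[1.0, -0.001, -0.0], [-0.001, -1.0, 0.001], [-0.0, -0.001, -1.0]]
wrist_force: [0.7, 0.7, -1.3]
opening: 0.092
grasp_force: 0.0
```

```bash
python3 - <<'E'
from fit import *
c=imaging.capture("wrist"); t=imaging.capture("top")
s=monitor.read_state(); print(s["time"],s["ee_pos"])
cv2.circle(c["pixels"],[round(x) for x in proj(c,(.6044,-.3023,.095))],2,(255,255,255),-1)
for q,g in (("vase_center",(.612,.302)),):
    k=mask(t,q,g); print(q, None if k is None else fit([(t,k)],P[q],list(g),.008))
cv2.imwrite("pics/m4.png",np.vstack([c["pixels"][50:350],cv2.resize(t["pixels"][120:290,120:480],(640,300))]))
E
```

```text
21.75 [ 0.60482895 -0.30015362  0.16051817]
vase_center ([0.6146, 0.3035], np.float64(0.158))
```

View pics/m4.png

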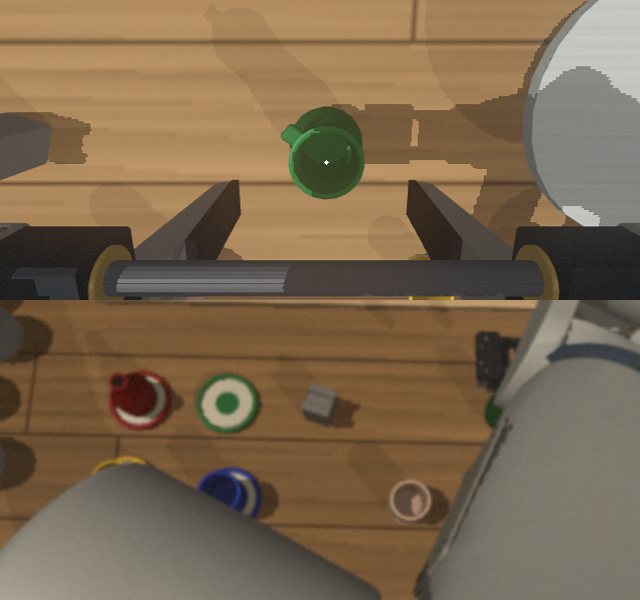

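Emit:
{"api": "jog_arm", "payload": {"increments": [[0, -0.002, 0, 0, 0, 0.133, 0], [0, 0, 0, 0, 0, 0.133, 0], [0, 0, 0, 0, 0, 0.133, 0], [0, 0, -0.01, 0, 0, 0.133, 0], [0, 0, -0.015, 0, 0, 0.133, 0], [0, 0, -0.01, 0, 0, 0.05, 0], [0, 0, 0, 0, 0, 0, 0], [0, 0, 0, 0, 0, 0, 0]]}}

```text
time: 22.6
ee_pos: [0.605, -0.3031, 0.1259]
eef_rot: [[0.733, 0.68, -0.0], [0.68, -0.733, 0.0], [0.0, -0.0, -1.0]]
wrist_force: [0.9, -0.7, 0.3]
opening: 0.0922
grasp_force: 0.0
```

Emit:
{"api": "jog_arm", "payload": {"increments": [[0, 0, -0.02, 0, 0, 0, 0], [0, 0, -0.027, 0, 0, 0, 0], [0, 0, -0.02, 0, 0, 0, 0], [0, 0, -0.005, 0, 0, 0, 0], [0, 0, 0, 0, 0, 0, 0]]}}

```text
time: 23.1
ee_pos: [0.6048, -0.3036, 0.0536]
eef_rot: [[0.733, 0.68, -0.0], [0.68, -0.733, 0.0], [-0.0, -0.001, -1.0]]
wrist_force: [-0.2, 0.3, 0.8]
opening: 0.0918
grasp_force: 0.0
```

Emit:
{"api": "jog_arm", "payload": {"increments": [[0, 0, 0, 0, 0, 0, 100], [0, 0, 0, 0, 0, 0, 255], [0, 0, 0, 0, 0, 0, 255], [0, 0, 0, 0, 0, 0, 255], [0, 0, 0, 0, 0, 0, 255], [0, 0, 0, 0, 0, 0, 255], [0, 0, 0, 0, 0, 0, 255], [0, 0, 0, 0, 0, 0, 255]]}}

```text
time: 23.9
ee_pos: [0.6048, -0.3039, 0.0542]
eef_rot: [[0.733, 0.68, 0.0], [0.68, -0.733, 0.0], [0.0, -0.0, -1.0]]
wrist_force: [-1.1, 1.4, 5.4]
opening: 0.0593
grasp_force: 30.1
```

```bash
python3 - <<'E'
from fit import *
c=imaging.capture("wrist"); t=imaging.capture("scene")
cv2.imwrite("pics/m5.png",np.vstack([c["pixels"][100:400],cv2.resize(t["pixels"][210:360,180:400],(640,436))[:300]]))
E
```

```text
(no output)
```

View pics/m5.png

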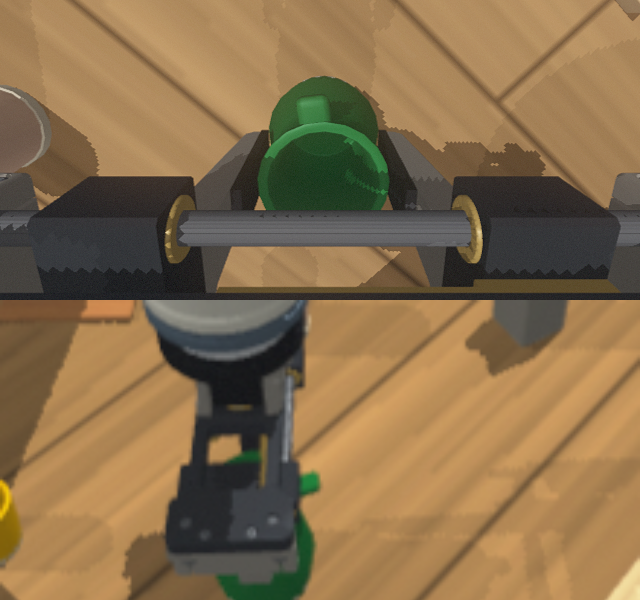

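Emit:
{"api": "jog_arm", "payload": {"increments": [[0, 0, 0, 0, 0, 0, 40], [0, 0, 0, 0, 0, 0, 40], [0, 0, 0.004, 0, 0, 0, 40], [0, 0, 0, 0, 0, 0, 255], [0, 0, 0, 0, 0, 0, 255], [0, 0, 0, 0, 0, 0, 255], [0, 0, 0, 0, 0, 0, 255], [0, 0, 0, 0, 0, 0, 255]]}}

```text
time: 24.8
ee_pos: [0.6048, -0.304, 0.0577]
eef_rot: [[0.733, 0.68, 0.0], [0.68, -0.733, -0.0], [0.0, 0.0, -1.0]]
wrist_force: [-0.2, -0.0, 1.6]
opening: 0.0592
grasp_force: 30.0
```

Emit:
{"api": "jog_arm", "payload": {"increments": [[0, 0, 0.005, 0, 0, 0, 255], [0, 0, 0.005, 0, 0, 0, 255], [0, 0, 0.005, 0, 0, 0, 255], [0, 0, 0, 0, 0, 0, 255]]}}

```text
time: 25.2
ee_pos: [0.6052, -0.3042, 0.0735]
eef_rot: [[0.733, 0.68, 0.001], [0.68, -0.733, -0.001], [0.0, 0.001, -1.0]]
wrist_force: [0.3, -0.6, -2.9]
opening: 0.0588
grasp_force: 30.0
```

```bash
python3 - <<'E'
from fit import *
c=imaging.capture("wrist"); t=imaging.capture("scene"); s=monitor.read_state(); print(s["ee_pos"],s["wrist_force"],s["moment"],s["opening"])
cv2.imwrite("pics/m6.png",np.vstack([c["pixels"][100:400],cv2.resize(t["pixels"][210:360,180:400],(640,436))[80:380]]))
E
```

```text
[ 0.60476358 -0.30397317  0.07278988] [ 0.08939203  0.03653967 -2.65136591] [-0.01975462  0.00718711  0.02701086] 0.059298613621754884
```

View pics/m6.png

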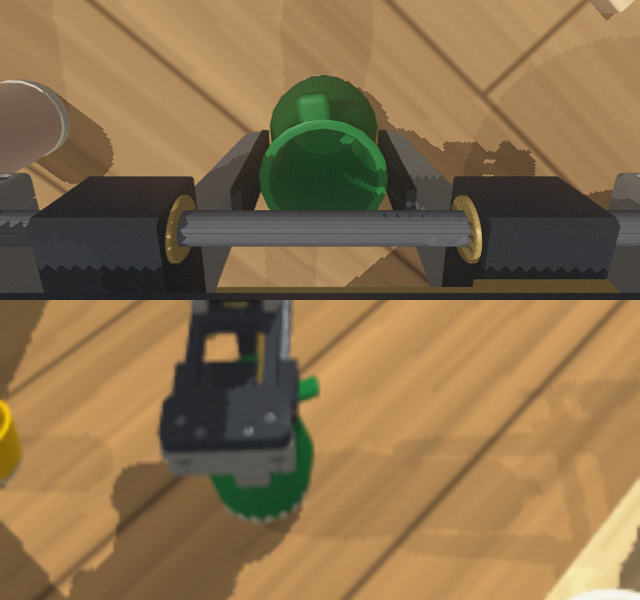

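Emit:
{"api": "jog_arm", "payload": {"increments": [[0, 0, 0.01, 0, 0, 0, 255], [0, 0, 0.02, 0, 0, 0, 255], [0, 0, 0.025, 0, 0, 0, 255], [0, 0, 0.025, 0, 0, 0, 255], [0, 0.005, 0.015, 0, 0, 0, 255], [0, 0.01, 0.005, 0, 0, 0, 255], [0, 0.015, 0, 0, 0, 0, 255], [0, 0.02, 0, 0, 0, 0, 255]]}}

```text
time: 26.1
ee_pos: [0.6039, -0.2524, 0.1714]
eef_rot: [[0.733, 0.68, -0.002], [0.68, -0.733, 0.001], [-0.001, -0.002, -1.0]]
wrist_force: [-0.7, 0.9, -3.1]
opening: 0.0592
grasp_force: 30.0
```

Emit:
{"api": "jog_arm", "payload": {"increments": [[0.001, 0.025, 0, 0, 0, 0, 255], [0.001, 0.03, 0, 0, 0, 0, 255], [0.001, 0.03, 0, 0, 0, 0, 255], [0.001, 0.03, 0, 0, 0, 0, 255], [0.001, 0.03, 0, 0, 0, 0, 255], [0, 0.03, 0, 0, 0, 0, 255], [0, 0.03, 0, 0, 0, 0, 255], [0, 0.03, 0, 0, 0, 0, 255]]}}

```text
time: 26.9
ee_pos: [0.6081, -0.0161, 0.1712]
eef_rot: [[0.732, 0.681, -0.003], [0.681, -0.732, 0.0], [-0.002, -0.002, -1.0]]
wrist_force: [-0.7, 0.8, -2.5]
opening: 0.0591
grasp_force: 30.0
```

Emit:
{"api": "jog_arm", "payload": {"increments": [[0, 0.03, 0, 0, 0, 0, 255], [0, 0.03, 0, 0, 0, 0, 255], [0, 0.03, 0, 0, 0, 0, 255], [0, 0.03, 0, 0, 0, 0, 255], [0, 0.025, 0, 0, 0, 0, 255], [0, 0.02, 0, 0, 0, 0, 255], [0, 0.01, 0, 0, 0, 0, 255], [0, 0, 0, 0, 0, 0, 255]]}}

```text
time: 27.7
ee_pos: [0.6085, 0.1578, 0.1716]
eef_rot: [[0.731, 0.682, -0.002], [0.682, -0.731, -0.0], [-0.001, -0.001, -1.0]]
wrist_force: [-0.7, -0.3, -2.7]
opening: 0.0591
grasp_force: 30.0
```

Emit:
{"api": "jog_arm", "payload": {"increments": [[0, 0, -0.01, 0, 0, 0, 255], [0, 0, -0.02, 0, 0, 0, 255], [0, 0, -0.02, 0, 0, 0, 255], [0, 0, -0.02, 0, 0, 0, 255], [0, 0, -0.01, 0, 0, 0, 255], [0, 0, 0, 0, 0, 0, 255], [0, 0, 0, 0, 0, 0, 255]]}}

```text
time: 28.4
ee_pos: [0.6099, 0.1556, 0.0928]
eef_rot: [[0.733, 0.68, 0.0], [0.68, -0.733, -0.0], [-0.0, 0.0, -1.0]]
wrist_force: [1.1, -0.0, -2.1]
opening: 0.0589
grasp_force: 30.0
```

```bash
python3 - <<'E'
from fit import *
c=imaging.capture("wrist"); t=imaging.capture("scene"); s=monitor.read_state(); print(s["ee_pos"],s["wrist_force"],s["opening"])
k=mask(t,"jug_center",(.61,.156))
if k is not None: print(fit([(t,k)],P["jug_center"],[.61,.156],s["ee_pos"][2]-.0577))
cv2.imwrite("pics/m7.png",np.vstack([c["pixels"][100:400],cv2.resize(t["pixels"][110:260,300:520],(640,436))[:300]]))
E
```

```text
[0.61048096 0.1560024  0.09357393] [ 0.30055228  0.04321188 -3.20261184] 0.059235353574878656
```

View pics/m7.png

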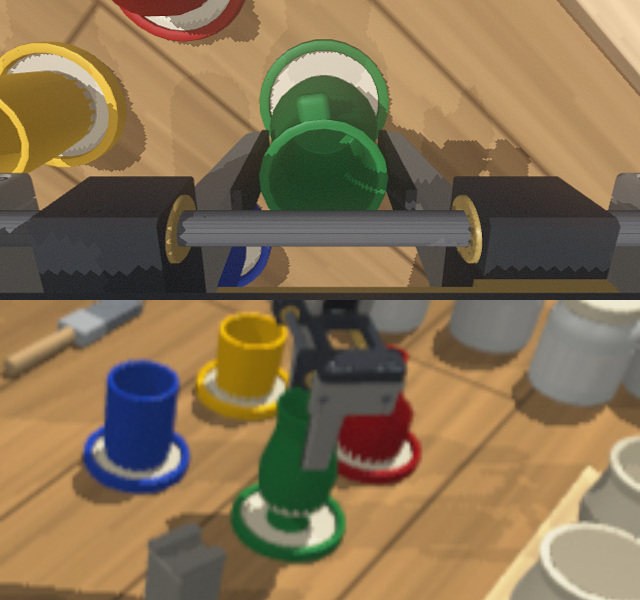

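Emit:
{"api": "jog_arm", "payload": {"increments": [[0, 0, -0.01, 0, 0, 0, 255], [0, 0, -0.01, 0, 0, 0, 255], [0, 0, -0.004, 0, 0, 0, 255], [0, 0, -0.002, 0, 0, 0, 255], [0, 0, 0, 0, 0, 0, 255], [0, 0, 0, 0, 0, 0, 255]]}}

```text
time: 29.15
ee_pos: [0.6099, 0.1561, 0.0667]
eef_rot: [[0.733, 0.68, 0.0], [0.68, -0.733, 0.0], [0.0, 0.0, -1.0]]
wrist_force: [-0.3, -0.2, -3.1]
opening: 0.0593
grasp_force: 30.0
```

Emit:
{"api": "jog_arm", "payload": {"increments": [[0, 0, -0.001, 0, 0, 0, 255], [0, 0, 0, 0, 0, 0, 255]]}}

```text
time: 29.35
ee_pos: [0.6099, 0.1561, 0.0657]
eef_rot: [[0.733, 0.68, 0.0], [0.68, -0.733, 0.0], [0.0, 0.0, -1.0]]
wrist_force: [-0.2, -0.8, -2.8]
opening: 0.0591
grasp_force: 30.0
```

Emit:
{"api": "jog_arm", "payload": {"increments": [[0, 0, -0.001, 0, 0, 0, 255], [0, 0, 0, 0, 0, 0, 255]]}}

```text
time: 29.55
ee_pos: [0.61, 0.1561, 0.0656]
eef_rot: [[0.733, 0.68, 0.001], [0.68, -0.733, 0.0], [0.0, 0.0, -1.0]]
wrist_force: [-3.5, -0.8, 6.4]
opening: 0.0589
grasp_force: 30.1
```

Contact. I'll release, rise, and retreat.

Emit:
{"api": "jog_arm", "payload": {"increments": [[0, 0, 0, 0, 0, 0, 0], [0, 0, 0, 0, 0, 0, 0], [0, 0, 0, 0, 0, 0, 0], [0, 0, 0, 0, 0, 0, 0], [0, 0, 0, 0, 0, 0, 0], [0, 0, 0.02, 0, 0, 0, 0], [0, 0, 0.03, 0, 0, 0, 0], [0, 0, 0.04, 0, 0, 0, 0]]}}

```text
time: 30.35
ee_pos: [0.6085, 0.1557, 0.1539]
eef_rot: [[0.733, 0.68, -0.003], [0.68, -0.733, -0.001], [-0.003, -0.002, -1.0]]
wrist_force: [0.8, -0.0, -0.2]
opening: 0.0918
grasp_force: 0.0
```

Emit:
{"api": "jog_arm", "payload": {"increments": [[0, 0, 0.04, 0, 0, 0, 0], [0, -0.03, 0.03, 0, 0, 0, 0], [0, -0.04, 0, 0, 0, 0, 0], [0, -0.04, 0, 0, 0, 0, 0], [0, -0.04, 0, 0, 0, 0, 0], [0, -0.04, 0, 0, 0, 0, 0], [0, -0.04, 0, 0, 0, 0, 0], [0, -0.04, 0, 0, 0, 0, 0]]}}

```text
time: 31.15
ee_pos: [0.6095, -0.1155, 0.2246]
eef_rot: [[0.733, 0.68, 0.0], [0.68, -0.733, -0.0], [0.0, 0.0, -1.0]]
wrist_force: [0.5, -0.1, -0.2]
opening: 0.092
grasp_force: 0.0
```

Emit:
{"api": "jog_arm", "payload": {"increments": [[0, -0.04, 0, 0, 0, 0, 0], [0, -0.04, 0, 0, 0, 0, 0], [0, -0.04, 0, 0, 0, 0, 0], [0, -0.02, 0, 0, 0, 0, 0], [0, 0, 0, 0, 0, 0, 0], [0, 0, 0, 0, 0, 0, 0], [0, 0, 0, 0, 0, 0, 0]]}}

```text
time: 31.85
ee_pos: [0.6098, -0.2524, 0.2245]
eef_rot: [[0.732, 0.681, -0.0], [0.681, -0.732, 0.001], [0.0, -0.001, -1.0]]
wrist_force: [-0.3, -0.4, 0.4]
opening: 0.0925
grasp_force: 0.0
```

```bash
python3 - <<'E'
from fit import *
C=[imaging.capture("top"),imaging.capture("scene")]
for q,g in {"tumbler_center":(.45,.142),"jug_center":(.61,.156),"teabowl_center":(.465,.31),"vase_center":(.612,.302),"bisque_center":(.447,-.143)}.items():
    V=[(c,k) for c in C if (k:=mask(c,q,g)) is not None]
    print(q,[fit([v],P[q],list(g),0 if "bis" in q else .008) for v in V])
s=monitor.read_state(); print(s["time"],s["ee_pos"])
cv2.imwrite("pics/m8.png",np.vstack([cv2.resize(C[0]["pixels"][120:290,120:480],(640,300)),cv2.resize(C[1]["pixels"][110:260,220:540],(640,300))]))
E
```

```text
tumbler_center [([0.4504, 0.1417], np.float64(0.038)), ([0.4517, 0.1427], np.float64(0.045))]
jug_center [([0.6105, 0.1575], np.float64(0.058))]
teabowl_center [([0.4647, 0.3091], np.float64(0.036)), ([0.4667, 0.3098], np.float64(0.135))]
vase_center [([0.6127, 0.3007], np.float64(0.148)), ([0.6131, 0.3039], np.float64(0.069))]
bisque_center [([0.4493, -0.1336], np.float64(1.613)), ([0.4476, -0.1447], np.float64(1.678))]
32.45 [ 0.60972864 -0.25391463  0.22458975]
```

View pics/m8.png

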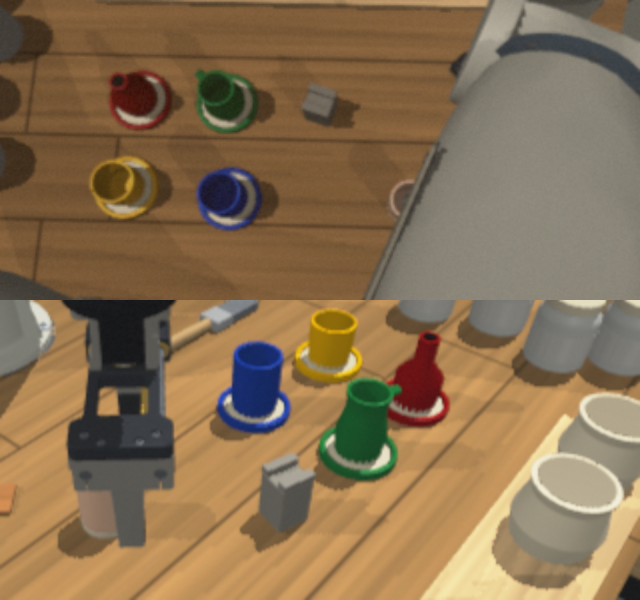

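All four pots stand upright on tiles of their own colour. The fitted centres are within about 2 mm, and the prop and beaker have not moved.

```bash
python3 -c "
from station import finish_job
print(finish_job())"
```

```text
the job is handed in; nothing more can be done
None
```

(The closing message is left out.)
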